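# Build the clamping stack on the jig stud

### The arm

A 6-joint arm with a two-finger parallel gripper is mounted at the origin on the work surface. World frame = base frame: x ahead of the robot, y to its left, z up, the work surface at z = 0. Lengths are in m, angles in rad, forces in N, time in s.
With the tool pointing down it reaches from about 0.35 to 0.925 m from the base axis. Payload 6.4 kg.
Tool frame: the origin (TCP) lies midway between the tips of the shut fingers; the grasp point (between the pads) lies 19 mm behind it; z points along the fingers, y is the line along which they close (so a half turn about z gives the same grasp; the last joint's range is limited). The gripper opens to 85 mm and grips with 20 to 120 N. Pads are 22 mm wide; open, the fingers measure 114 mm over their backs; the gripper's body (76 mm by 85 mm) begins 54 mm behind the grasp point. The pads swing forward as they close: fully open they stand 13 mm farther back than shut.
Start: joints at [1.175, 0.245, 1.558, -0, 1.339, -0.174], TCP at [0.143, 0.634, 0.231] pointing down, gripper open.
Joint ranges: [-3.13, 3.13], [-1.02, 2.26], [0.13, 2.54], [-0.95, 4.09], [0.21, 2.88], [-2.74, 2.74]. Speed limits (rad/s): [2.57, 2.57, 3.14, 3.14, 3.14, 3.14].

### API

Orientations are given as a rotation vector (axis times angle).
In Python, from station import * gives the robot as it stands. The module is installed in compiled form; this text tells all that it offers.
- The arm moves only by the tool send_rows, never from a script. Its argument "deltas" is a list of rows, each a list of 4 numbers: the shift along the world's x, y, z in m, then the turn about the world's z in rad. In form: [[tx, ty, tz, roll], ...]. A call has exactly 8 rows; each row is the pose to reach, as a shift and turn from the pose commanded when the call began; what a row does not reach only later rows make up. A row lasts 1/10 s, in which the tool goes at most 50 mm and 8.59 degrees, less where a joint would pass 70% of its speed; a pose out of reach is approached as far as the arm can. A call with a gripper value outside its range is refused whole. "claw" is the closure, from -1 (fully open) to 1 (shut), set as the call begins (left out, the last holds). The fingers move at their own pace and stop on an object; "grip_force" is the grip in N (left out, the last holds). Time passes only in rows, so rows that repeat a pose let the fingers close, or fill a call up. It gives the time, the measured TCP pose, the force, the opening and the grip force at its end, in the units of the state.
- observe(): the state, without advancing time (a new reading comes with each control period).
- read_camera(name): name is "scene" or "side" or "wrist"; returns (picture, depth): 480x640x3 uint8, red, green, blue; 480x640 float32, m along the optical axis (not along the pixel's ray), 0 where there is no reading.
- camera_params(name): a dict with "intrinsics" (3x3 intrinsics, pixels), "R" (3x3) and "t" (3): a world point X has camera coordinates R X + t; the wrist camera has in their place "T_tool_cam" (4x4, takes a point from camera to tool coordinates, whose origin is the TCP and whose axes are the flange's). Camera axes: x right, y down, z forward; pixel columns grow to the right and rows downward; lengths in m; the calibration is good to about 2 mm. A picture is of the moment at which its call begins: read the wrist's pose just before it. camera_params takes no time and is no camera call.
- finish_job(): hands the job in; it is judged then, once.
Trained networks look in the newest picture that a camera, given by its name, has taken for a name from the list of things; names that differ only in an ending like _2 or _b are one class to them, and where a whole thing is asked for, a point or a joint stands for the part that bears it (a point fixed in the world has none). Each returns a list of dicts, best first, with "p" (0 to 1); they miss things now and then, are a little off and sometimes report something else, mostly with a low value. They report only what shows in the picture. A call takes as long as a camera call. They do not tell look-alikes from the thing itself.
- spot_in(camera, query): "rect" ([left, top, right, bottom] in pixels, round what is visible of it).
- outline_of(camera, query): "pixels" (480x640 bool, what is visible of it) and "rect" ([left, top, right, bottom] in pixels, round what is visible of it).
- spot_point(camera, query): "pixel" ([column, row] in pixels: a listed point, or the origin of a listed thing).
The state is a dict: "clock": time; "qpos": joint angles; "qd": joint speeds; "joint_torque": joint torques, N m; "tcp_pos": TCP position; "tool_rot": TCP orientation; "wrist_force": force on the tool from outside, world axes, zero at the start; "ft_torque": the same for the moment, N m; "finger_gap": finger opening in m; "finger_force": force on a finger pad.
Only numpy, scipy, OpenCV 4.12 (cv2) and the standard library are available. Lean on these libraries where they do the work, as an engineer would, in place of code of your own. Each camera call takes 0.05 s, during which the arm holds its last target. There are 200 camera calls.

### The job

Set up the clamping jig on the bench. First take the wing nut off the storage post and lay it in the parts dish; then stack on the jig's stud, from the bottom up and in this order, the flat disc, the bracket (upstand up), the spacer from the storage post and last the wing nut, each fitted over the stud, lying flat on the one below and let go before you go on to the next. Set things down rather than drop them, and leave the handle blank, the oil bottle and the file where they are.

Things in the scene. Friction and masses are not known exactly. Their poses are not given: they have to be found in the camera images.
- jig: Steel jig fixed to the bench: dark plate 90 x 90 x 8 mm, on it a round boss 40 mm in diameter, and in the middle a smooth upright stud 10 mm in diameter (last 6 mm tapered). Origin: centre of the plate's underside, on the bench, on the stud's axis; z up. Boss top (the seat) 28 mm above the origin, stud tip 90 mm. The finished stack is 56 mm high.
- post: Storage post fixed to the bench: pale wooden block 60 x 60 x 25 mm with a 10 mm stud in the middle, tip 67 mm above the bench. Origin: centre of the block's underside, on the stud's axis. At the start the spacer stands on the block over the stud and the wing nut lies on the spacer.
- dish: Round shallow aluminium parts dish, fixed to the bench: 120 mm across, rim 10 mm high, flat floor 4 mm thick and about 100 mm across. Origin: centre of its underside, on the bench.
- disc: Flat round steel disc like a big washer, 56 mm in diameter, 10 mm thick, with an 18 mm hole in the middle, lying flat on the bench. Origin: centre of its underside. 0.15 kg.
- bracket: Steel bracket lying flat: strap 102 mm long (own x -56 to +46 mm), 36 wide (y), 12 thick, 18 mm hole at the origin; at the +x end an upstand 8 mm thick rises to 30 mm above the underside. Origin: underside, hole axis, below the centre of mass; z up. 0.3 kg. Any heading on the jig. There, fingers closing along its length on the spacer may strike the upstand; across its width they are clear.
- spacer: Short steel tube, 38 mm in diameter, 20 mm high, 18 mm bore; starts on the storage post under the wing nut. Origin: centre of its underside. 0.08 kg.
- wingnut: Steel wing nut without thread: it slips on and off the stud. Round hub 28 mm in diameter, 14 mm high, 18 mm bore; two wings 6 mm thick along own x, about 60 mm over both, rising to about 23 mm above the underside. Grip the hub along own y. Origin: centre of the hub's underside; z up. Starts on the spacer on the storage post. 0.06 kg.
- blank: Bystander: dark wooden knife-handle blank, a loose block 90 x 30 x 22 mm. Origin: centre of its underside, length along own x. Leave it alone.
- oil: Bystander: grey plastic oil bottle standing upright, 52 mm in diameter, 120 mm tall, loose. Origin: centre of its underside. Leave it alone.
- file: Bystander: hand file with pale wooden handle, lying on the bench along own x, 260 mm long (x from -100 mm, the handle's end, to +160 mm), 22 mm thick at the handle. Origin: on the bench, near the front of the handle. Leave it alone.
Things that resemble listed ones, but are neither listed nor needed, are in the scene too. Leave any green or turquoise look-alike of the bracket alone.

How it is judged:
By the outcome, as a careful person would: the job done as asked, in the order asked, and still so for the second after the job is handed in, with the robot touching nothing.
It also fails if it takes over 128 s, if anything falls off the work surface, if the arm or the gripper's body presses on something with over 40 N, if the wrist force passes 120 N, or if a joint passes its speed limit or range.

## Working session

There is one attempt and no reset: what is moved stays moved. The work goes in short steps, Python scripts to look and compute and a tool call to move; the robot and the scene stay as the last step left them, time stands still between calls to the robot, and variables do not carry over. Pictures are saved under pics/ and viewed, at most 16 in all, crops included, and the job is handed in when it is done.

Besides the shell and the picture viewer there is one more tool, called after ">>>" as name([rows], argument=value, ...), one row to a line, values as JSON. send_rows: Moves the arm, as the interface text tells. Its arguments: {"type":"object","properties":{"deltas":{"type":"array"},"claw":{"type":"number"},"grip_force":{"type":"number"}},"required":["deltas"]}

```bash
mkdir -p pics; cat > h.py <<'E'
from station import *
import numpy as np, cv2
from scipy.spatial.transform import Rotation as Ro
def cam(name):
    s=observe(); pic,d=read_camera(name); p=camera_params(name); K=np.array(p["intrinsics"])
    if name=="wrist":
        T=np.eye(4);T[:3,:3]=Ro.from_rotvec(s["tool_rot"]).as_matrix();T[:3,3]=s["tcp_pos"]
        T=T@np.array(p["T_tool_cam"])
    else:
        R=np.array(p["R"]);T=np.eye(4);T[:3,:3]=R.T;T[:3,3]=-R.T@np.array(p["t"])
    v,u=np.mgrid[:480,:640]
    c=np.stack([(u-K[0,2])/K[0,0]*d,(v-K[1,2])/K[1,1]*d,d],-1)
    W=c@T[:3,:3].T+T[:3,3]; W[d==0]=np.nan
    return pic,d,W,K,T
def save(n,pic): cv2.imwrite("pics/"+n+".png",pic[...,::-1])
E
python3 - <<'E'
from h import *
print({k:np.round(v,3) for k,v in observe().items()})
for n in ["scene","side"]:
    pic,d,W,K,T=cam(n); save(n+"0",pic); np.savez("/tmp/"+n,pic=pic,W=W)
    print(n,T[:3,3].round(2))
    for q in ["jig","post","dish","disc","bracket","spacer","wingnut","blank","oil","file"]:
        for r in outline_of(n,q)[:3]:
            m=np.array(r["pixels"]); P=W[m]; P=P[~np.isnan(P[:,0])]
            if len(P): print(q,round(r["p"],2),np.round(r["rect"]),np.median(P,0).round(3),P[:,2].max().round(3))
E
```

```text
{'clock': np.float64(0.0), 'qpos': array([ 1.175,  0.246,  1.559, -0.   ,  1.339, -0.174]), 'qd': array([ 0.001, -0.   ,  0.001, -0.001,  0.003, -0.   ]), 'joint_torque': array([ 0.0000e+00, -4.2952e+01, -3.2612e+01, -0.0000e+00,  5.0000e-03,
       -0.0000e+00]), 'tcp_pos': array([0.143, 0.634, 0.23 ]), 'tool_rot': array([-3.480e-01, -3.122e+00,  3.000e-03]), 'wrist_force': array([-0.042, -0.528,  0.166]), 'ft_torque': array([ 0.031, -0.005, -0.041]), 'finger_force': np.float64(0.0), 'finger_gap': np.float64(0.085)}
scene [ 1.22 -0.31  0.56]
jig 0.82 [421. 213. 468. 269.] [0.638 0.203 0.01 ] 0.091
jig 0.52 [176. 288. 249. 343.] [ 0.637 -0.251  0.006] 0.014
post 0.94 [320. 241. 353. 280.] [ 0.623 -0.023  0.024] 0.068
dish 0.75 [175. 285. 248. 342.] [ 0.637 -0.251  0.006] 0.014
dish 0.51 [287. 205. 320. 241.] [ 0.445 -0.014  0.013] 0.033
disc 0.81 [371. 202. 396. 222.] [0.463 0.17  0.011] 0.014
bracket 0.9 [293. 309. 348. 372.] [ 0.763 -0.102  0.013] 0.034
bracket 0.81 [287. 207. 320. 238.] [ 0.444 -0.014  0.013] 0.033
bracket 0.7 [206. 188. 256. 209.] [ 0.316 -0.142  0.013] 0.033
spa
[... 719 characters left out ...]
] [0.46  0.171 0.011] 0.016
disc 0.42 [300. 167. 342. 210.] [0.625 0.201 0.011] 0.091
bracket 0.93 [419. 235. 474. 271.] [ 0.759 -0.103  0.014] 0.035
bracket 0.84 [259. 256. 307. 296.] [ 0.437 -0.014  0.013] 0.034
bracket 0.65 [184. 238. 234. 272.] [0.328 0.121 0.013] 0.034
spacer 0.61 [347. 237. 362. 251.] [ 0.591 -0.022  0.04 ] 0.05
wingnut 0.72 [345. 229. 367. 241.] [ 0.595 -0.016  0.06 ] 0.069
blank 0.7 [304. 304. 350. 343.] [ 0.455 -0.162  0.023] 0.028
oil 0.81 [229. 136. 248. 185.] [0.476 0.358 0.063] 0.126
oil 0.67 [335. 228. 371. 264.] [ 0.587 -0.03   0.025] 0.068
file 0.71 [346. 232. 364. 252.] [ 0.59  -0.021  0.041] 0.053
file 0.58 [338. 397. 507. 432.] [ 0.494 -0.388  0.016] 0.027
```

View pics/scene0.png

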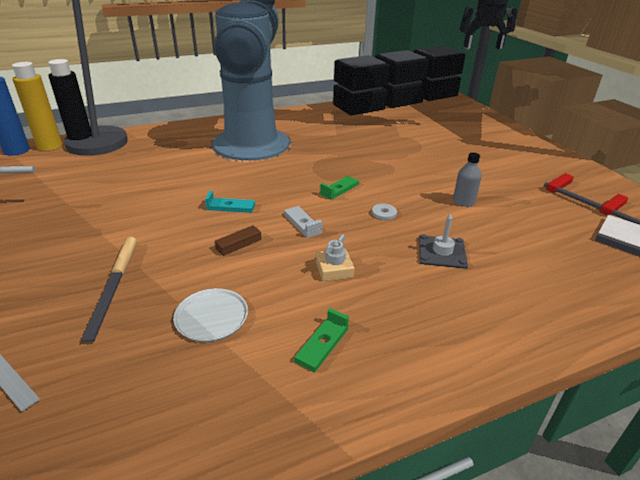

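View pics/side0.png

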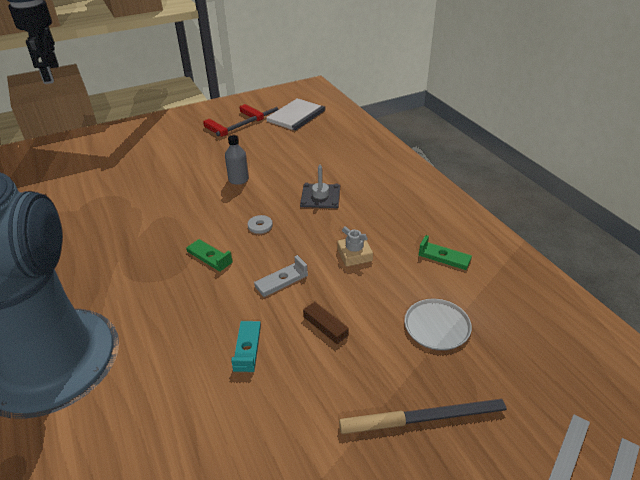

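```bash
cat > m.py <<'E'
from h import *
def sel(W,c,r,z0,z1):
    P=W.reshape(-1,3); P=P[~np.isnan(P[:,0])]
    return P[(np.hypot(P[:,0]-c[0],P[:,1]-c[1])<r)&(P[:,2]>z0)&(P[:,2]<z1)]
def rect(P):
    (c,s,a)=cv2.minAreaRect((P[:,:2]*1000).astype(np.float32)); 
    return np.round(c,1),np.round(s,1),round(a,1)
E
python3 - <<'E'
from m import *
for n in ["scene","side"]:
    W=np.load("/tmp/%s.npz"%n)["W"]
    print(n)
    print("jig plate",rect(sel(W,(.635,.2),.08,.005,.0125)),"stud",sel(W,(.635,.2),.06,.045,.1).mean(0).round(4))
    print("post block",rect(sel(W,(.6,-.02),.05,.019,.0295)))
    print("wing",rect(sel(W,(.6,-.02),.05,.055,.08)))
    print("dish",rect(sel(W,(.635,-.25),.1,.0085,.02)))
    print("disc",rect(sel(W,(.46,.17),.05,.007,.02)))
    print("bracket",rect(sel(W,(.445,-.014),.085,.008,.05)),"upst",sel(W,(.445,-.014),.085,.02,.05).mean(0).round(4))
pic=np.load("/tmp/scene.npz")["pic"]
save("crop0",cv2.resize(pic[190:290,270:410],None,fx=5,fy=5,interpolation=cv2.INTER_CUBIC))
E
```

```text
scene
jig plate (array([627.8, 204.3]), array([99.4, 91. ]), 59.3) stud [0.6311 0.2074 0.0684]
post block (array([599.9, -11.9]), array([59.8, 63.2]), 79.4)
wing (array([599. , -11.8]), array([27. , 50.6]), 55.3)
dish (array([ 637.3, -249.9]), array([118.5, 118.5]), 42.6)
disc (array([460.6, 171. ]), array([54.7, 54.7]), 70.4)
bracket (array([432.3, -11.8]), array([106.9,  38.5]), 8.7) upst [ 0.481  -0.0056  0.0274]
side
jig plate (array([639.2, 201.2]), array([141.1, 140.5]), 0.3) stud [0.6286 0.2095 0.0676]
post block (array([599.5, -10.1]), array([64.3, 60.6]), 78.7)
wing (array([597.4,  -9.6]), array([27. , 53.2]), 8.9)
dish (array([ 638.7, -247.1]), array([119.5, 117.6]), 19.5)
disc (array([459.7, 171.5]), array([55.7, 55.4]), 20.4)
bracket (array([433.5,  -9.8]), array([104.2,  40.5]), 8.7) upst [ 0.4788 -0.0053  0.0285]
```

View pics/crop0.png

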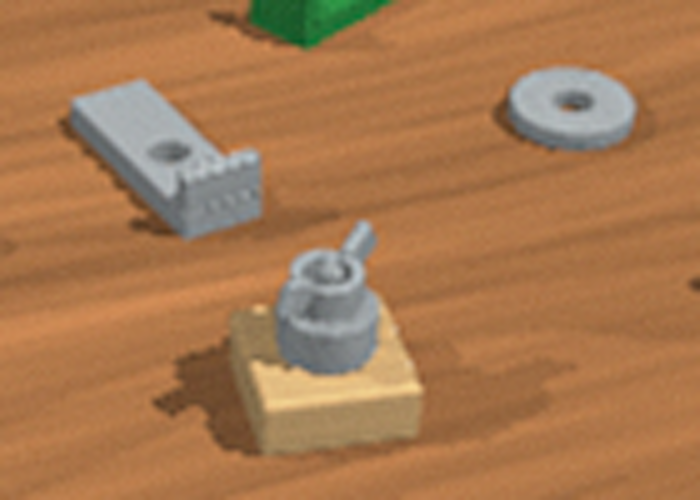

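>>> send_rows([
  [0.03, -0.04, 0.0, 0],
  [0.06, -0.08, 0.0, 0],
  [0.08, -0.13, 0.0, 0],
  [0.11, -0.17, 0.0, 0],
  [0.14, -0.21, 0.0, 0],
  [0.17, -0.25, 0.0, 0],
  [0.19, -0.29, 0.0, 0],
  [0.22, -0.33, 0.0, 0],
], claw=-1)

```text
clock: 1.9
tcp_pos: [0.3633, 0.3024, 0.2315]
tool_rot: [0.347, 3.122, 0.001]
wrist_force: [0.0, 0.7, -1.0]
finger_gap: 0.085
finger_force: 0.0
```

Scene picture: grey steel bracket (303,221); its green/turquoise look-alikes are at (340,187), (322,341), (230,203). Disc (384,211), post with spacer and wing nut (336,255), jig (444,243), dish (211,315). The crop confirms the grey bracket with a hole and upstand, and the wing nut on the post.

>>> send_rows([
  [0.03, -0.04, 0.0, 0],
  [0.055, -0.08, 0.0, 0],
  [0.08, -0.12, 0.0, 0],
  [0.11, -0.16, 0.0, 0],
  [0.14, -0.2, 0.0, 0],
  [0.16, -0.24, 0.0, 0],
  [0.19, -0.28, 0.0, 0],
  [0.215, -0.315, 0.0, 0],
])

```text
clock: 2.7
tcp_pos: [0.5791, -0.0132, 0.2315]
tool_rot: [0.349, 3.121, -0.0]
wrist_force: [-0.6, 0.6, 0.6]
finger_gap: 0.0853
finger_force: 0.0
```

```bash
python3 - <<'E'
from m import *
pic,d,W,K,T=cam("wrist"); save("w1",pic); np.savez("/tmp/w1",W=W,pic=pic)
print(observe()["tcp_pos"],observe()["qpos"].round(2),K[0,0],np.array(camera_params("wrist")["T_tool_cam"]).round(3))
print("block",rect(sel(W,(.6,-.01),.05,.019,.0295)))
P=sel(W,(.6,-.01),.05,.049,.085);print("wing",rect(P),P.shape,P[:,2].max())
P=sel(W,(.6,-.01),.05,.063,.085);print("wingtips",rect(P),P.shape)
print("stud",sel(W,(.6,-.01),.01,.063,.085).mean(0))
E
```

```text
[ 0.58179918 -0.01797387  0.23157831] [-0.22  0.09  1.74 -0.    1.31 -1.57] 354.2844159193389 [[-0.    -0.96  -0.28   0.073]
 [ 1.    -0.    -0.     0.001]
 [ 0.    -0.28   0.96  -0.141]
 [ 0.     0.     0.     1.   ]]
block (array([598.7,  -9. ]), array([60. , 60.1]), 79.6)
wing (array([596.7,  -8.4]), array([27.7, 53.6]), 55.5) (849, 3) 0.06733622416045598
wingtips (array([597.5,  -8.5]), array([ 6.7, 51. ]), 31.6) (121, 3)
stud [ 0.59854326 -0.00897899  0.06456639]
```

View pics/w1.png

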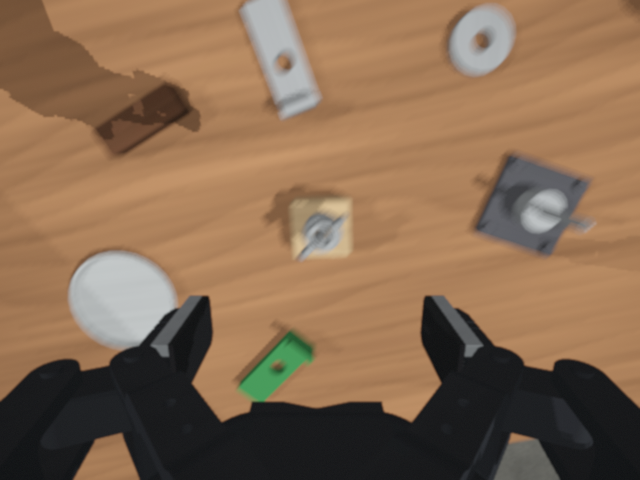

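The wrist picture shows post and wing nut at (322,235) with the wings running up-right, bracket (283,62), disc (481,40), jig stud base (543,212), dish (122,298).

```bash
cat > all.py <<'E'
from m import *
for i in range(2): pic,d,W,K,T=cam("wrist")
print("tcp",observe()["tcp_pos"].round(4),observe()["tool_rot"].round(3))
print("block",rect(sel(W,(.6,-.01),.05,.019,.0295)))
P=sel(W,(.6,-.01),.04,.0605,.085);P=P[np.hypot(P[:,0]-.599,P[:,1]+.009)>.0155]
if len(P): print("wingtips",rect(P),len(P),np.degrees(np.arctan2(*np.linalg.svd(P[:,:2]-P[:,:2].mean(0))[2][0][::-1])).round(1))
print("stud",sel(W,(.6,-.01),.01,.062,.085).mean(0).round(4))
print("bracket",rect(sel(W,(.437,-.011),.085,.008,.05)),"upst",sel(W,(.445,-.014),.085,.02,.05).mean(0).round(4))
print("disc",rect(sel(W,(.46,.17),.05,.007,.02)))
print("boss",rect(sel(W,(.63,.205),.04,.023,.033)),"plate",rect(sel(W,(.63,.205),.075,.0055,.012)))
print("dish",rect(sel(W,(.637,-.248),.1,.0085,.02)))
E
python3 all.py
```

```text
tcp [ 0.5789 -0.0131  0.2311] [-0.353 -3.122 -0.   ]
block (array([598.8,  -9.1]), array([60.1, 60.4]), 79.6)
wingtips (array([597. ,  -8.7]), array([ 6., 53.]), 31.0) 153 -59.0
stud [ 0.5985 -0.009   0.0639]
bracket (array([432.3,  -9.1]), array([101.7,  36. ]), 8.2) upst [ 0.4787 -0.0021  0.028 ]
disc (array([459.6, 174.1]), array([54.7, 54.3]), 76.8)
boss (array([628.1, 211.2]), array([38.9, 39.5]), 55.8) plate (array([628.4, 211.2]), array([90.3, 89.3]), 59.2)
dish (array([ 630.1, -250.8]), array([103.4, 118.3]), 29.1)
```

>>> send_rows([
  [0.003, 0.0, -0.02, -0.14],
  [0.006, 0.001, -0.04, -0.28],
  [0.01, 0.002, -0.06, -0.42],
  [0.014, 0.003, -0.08, -0.56],
  [0.018, 0.004, -0.09, -0.7],
  [0.019, 0.004, -0.09, -0.81],
  [0.019, 0.004, -0.09, -0.81],
  [0.019, 0.004, -0.09, -0.81],
])

```text
clock: 3.65
tcp_pos: [0.5968, -0.0062, 0.1417]
tool_rot: [1.545, 2.735, 0.0]
wrist_force: [0.1, -0.3, 0.5]
finger_gap: 0.0853
finger_force: 0.0
```

```bash
python3 all.py; python3 -c "
from h import *
p=cam('wrist')[0];save('w2',p)"
```

```text
tcp [ 0.597  -0.0065  0.1418] [1.547 2.734 0.   ]
block (array([599.1,  -9. ]), array([59.8, 60.3]), 79.7)
wingtips (array([596.9,  -7.9]), array([ 5.4, 52.2]), 31.0) 278 -59.0
stud [ 0.5984 -0.0087  0.0638]
bracket (array([432. ,  -9.2]), array([103.8,  36.5]), 8.2) upst [ 0.4796 -0.0015  0.0272]
disc (array([0., 0.]), array([0., 0.]), 0.0)
boss (array([637.9, 195.6]), array([19.9,  3.7]), 29.8) plate (array([642.9, 202.4]), array([89.8, 55.8]), 59.0)
dish (array([ 614.4, -194.6]), array([37.5,  4.9]), 24.2)
```

View pics/w2.png

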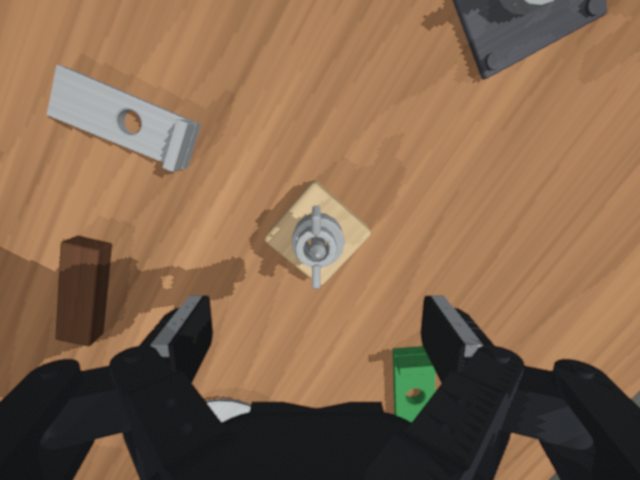

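Wings now run vertically at (318,245), square to the closing line; wrist readings agree between the two poses. Descending to grip.

>>> send_rows([
  [0, -0.001, -0.03, 0],
  [0, -0.0015, -0.055, 0],
  [0, -0.0015, -0.075, 0],
  [0, -0.0015, -0.086, 0],
  [0, -0.0015, -0.092, 0],
  [0, -0.0015, -0.094, 0],
  [0, -0.0015, -0.0945, 0],
  [0, -0.0015, -0.0945, 0],
])

```text
clock: 4.6
tcp_pos: [0.5977, -0.0085, 0.0478]
tool_rot: [1.549, 2.731, 0.001]
wrist_force: [0.5, 0.1, -1.3]
finger_gap: 0.0856
finger_force: 0.0
```

>>> send_rows([
  [0, 0, 0, 0],
  [0, 0, 0, 0],
  [0, 0, 0, 0],
  [0, 0, 0, 0],
  [0, 0, 0, 0],
  [0, 0, 0, 0],
  [0, 0, 0, 0],
  [0, 0, 0, 0],
], claw=1, grip_force=30)

```text
clock: 5.4
tcp_pos: [0.5972, -0.0085, 0.0471]
tool_rot: [1.55, 2.732, 0.0]
wrist_force: [-0.5, -0.2, 3.8]
finger_gap: 0.0258
finger_force: 30.6
```

>>> send_rows([
  [0, 0, 0.01, 0],
  [0, 0, 0.025, 0],
  [0, 0, 0.045, 0],
  [0, 0, 0.065, 0],
  [0, 0, 0.08, 0],
  [0, 0, 0.08, 0],
  [0, 0, 0.08, 0],
  [0, 0, 0.08, 0],
])

```text
clock: 6.2
tcp_pos: [0.5961, -0.0082, 0.1256]
tool_rot: [-1.549, -2.731, 0.001]
wrist_force: [-0.6, 0.5, 0.2]
finger_gap: 0.0256
finger_force: 30.3
```

```bash
cat > look.py <<'E'
import sys
from m import *
pic,d,W,K,T=cam(sys.argv[1]); save(sys.argv[2],pic)
print("tcp",observe()["tcp_pos"].round(4),"d@tool",)
E
python3 look.py wrist w3; python3 look.py scene s3; python3 -c "
import cv2
a=cv2.imread('pics/w3.png');b=cv2.imread('pics/s3.png')[190:290,270:410]
cv2.imwrite('pics/c3.png',cv2.hconcat([cv2.resize(a[160:],(400,200)),cv2.resize(b,(280,200))]))"
```

```text
tcp [ 0.5961 -0.0082  0.1254] d@tool
tcp [ 0.5962 -0.0082  0.1255] d@tool
```

View pics/c3.png

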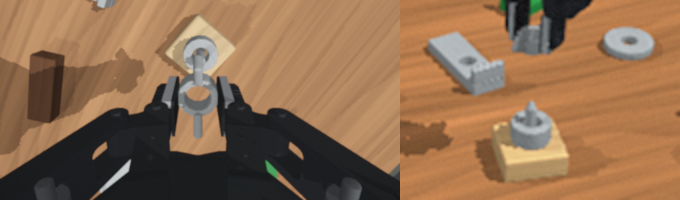

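The nut is held square between the fingers at (198,97) with the spacer left on the post. On to the dish.

>>> send_rows([
  [0.005, -0.03, 0, 0],
  [0.012, -0.075, 0, 0],
  [0.02, -0.12, 0, 0],
  [0.028, -0.165, 0, 0],
  [0.034, -0.205, 0, 0],
  [0.038, -0.23, 0, 0],
  [0.04, -0.24, 0, 0],
  [0.04, -0.24, -0.01, 0],
])

```text
clock: 7.1
tcp_pos: [0.6377, -0.2497, 0.1174]
tool_rot: [1.551, 2.73, 0.0]
wrist_force: [-0.5, 0.7, -0.4]
finger_gap: 0.0257
finger_force: 30.3
```

>>> send_rows([
  [0, 0, -0.025, 0],
  [0, 0, -0.05, 0],
  [0, 0, -0.07, 0],
  [0, 0, -0.088, 0],
  [0, 0, -0.098, 0],
  [0, 0, -0.104, 0],
  [0, 0, -0.107, 0],
  [0, 0, -0.107, 0],
])

```text
clock: 7.9
tcp_pos: [0.6373, -0.2485, 0.0101]
tool_rot: [1.549, 2.732, -0.0]
wrist_force: [0.3, 0.5, -0.2]
finger_gap: 0.0258
finger_force: 30.3
```

>>> send_rows([
  [0, 0, -0.001, 0],
  [0, 0, -0.002, 0],
  [0, 0, -0.003, 0],
  [0, 0, -0.0035, 0],
  [0, 0, -0.004, 0],
  [0, 0, -0.004, 0],
  [0, 0, -0.004, 0],
  [0, 0, -0.004, 0],
])

```text
clock: 8.7
tcp_pos: [0.637, -0.2485, 0.0061]
tool_rot: [1.55, 2.733, -0.0]
wrist_force: [-2.3, 0.5, 2.9]
finger_gap: 0.0257
finger_force: 30.6
```

Contact (2.9 N). Partly open, then rise.

>>> send_rows([
  [0, 0, 0, 0],
  [0, 0, 0, 0],
  [0, 0, 0, 0],
  [0, 0, 0, 0],
  [0, 0, 0, 0],
  [0, 0, 0.01, 0],
  [0, 0, 0.03, 0],
  [0, 0, 0.06, 0],
], claw=-0.2)

```text
clock: 9.5
tcp_pos: [0.6362, -0.248, 0.0662]
tool_rot: [-1.549, -2.731, -0.0]
wrist_force: [0.1, 0.3, 0.2]
finger_gap: 0.0512
finger_force: 0.0
```

>>> send_rows([
  [-0.005, 0.01, 0.04, 0],
  [-0.02, 0.05, 0.07, 0],
  [-0.035, 0.09, 0.07, 0],
  [-0.05, 0.135, 0.07, 0],
  [-0.065, 0.18, 0.07, 0],
  [-0.085, 0.225, 0.07, 0],
  [-0.1, 0.27, 0.07, 0],
  [-0.12, 0.31, 0.07, 0],
], claw=-1)

```text
clock: 10.3
tcp_pos: [0.517, 0.0634, 0.1381]
tool_rot: [1.548, 2.73, 0.003]
wrist_force: [0.6, 1.2, -0.3]
finger_gap: 0.0856
finger_force: 0.0
```

```bash
python3 look.py scene s4; python3 -c "
import cv2
b=cv2.imread('pics/s4.png')[265:355,160:280]
cv2.imwrite('pics/c4.png',cv2.resize(b,None,fx=3,fy=3))"
```

```text
tcp [0.5136 0.068  0.1371] d@tool
```

View pics/c4.png

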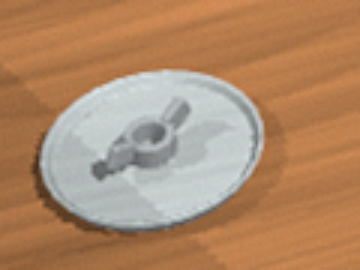

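The nut lies flat in the middle of the dish at (150,145) of the crop. Next the disc.

>>> send_rows([
  [-0.015, 0.03, 0, 0],
  [-0.035, 0.065, 0, 0],
  [-0.05, 0.095, 0, 0],
  [-0.057, 0.11, 0, 0],
  [-0.057, 0.11, 0, 0],
  [-0.057, 0.11, 0, 0],
  [-0.057, 0.11, 0, 0],
  [-0.057, 0.11, 0, 0],
])

```text
clock: 11.15
tcp_pos: [0.4606, 0.1708, 0.1361]
tool_rot: [1.551, 2.731, 0.0]
wrist_force: [-0.2, 0.5, -0.4]
finger_gap: 0.0852
finger_force: 0.0
```

```bash
python3 - <<'E'
from m import *
for i in range(2): pic,d,W,K,T=cam("wrist")
print(observe()["tcp_pos"].round(4))
P=sel(W,(.46,.172),.045,.007,.02);print("disc",rect(P),np.median(P[:,2]),cv2.minEnclosingCircle((P[:,:2]*1000).astype(np.float32)))
save("w5",pic)
E
```

```text
[0.4604 0.1709 0.1359]
disc (array([459.3, 174.8]), array([54.7, 54.3]), 84.7) 0.008277754377188473 ((459.28643798828125, 174.60166931152344), 27.8028507232666)
```

>>> send_rows([
  [-0.001, 0.002, -0.03, 0],
  [-0.001, 0.0035, -0.065, 0],
  [-0.001, 0.0035, -0.095, 0],
  [-0.001, 0.0035, -0.115, 0],
  [-0.001, 0.0035, -0.126, 0],
  [-0.001, 0.0035, -0.132, 0],
  [-0.001, 0.0035, -0.135, 0],
  [-0.001, 0.0035, -0.135, 0],
])

```text
clock: 12.05
tcp_pos: [0.4596, 0.1751, 0.0013]
tool_rot: [1.55, 2.732, 0.001]
wrist_force: [-0.3, -0.7, -0.2]
finger_gap: 0.0853
finger_force: 0.0
```

>>> send_rows([
  [0, 0, 0, 0],
  [0, 0, 0, 0],
  [0, 0, 0, 0],
  [0, 0, 0, 0],
  [0, 0, 0, 0],
  [0, 0, 0, 0],
  [0, 0, 0, 0],
  [0, 0, 0, 0],
], claw=1, grip_force=40)

```text
clock: 12.85
tcp_pos: [0.4597, 0.1752, 0.0024]
tool_rot: [1.549, 2.732, 0.001]
wrist_force: [-4.3, -1.5, 10.6]
finger_gap: 0.0532
finger_force: 39.9
```

>>> send_rows([
  [0, 0, 0.01, 0],
  [0, 0, 0.025, 0],
  [0, 0, 0.05, 0],
  [0, 0, 0.08, 0],
  [0, 0, 0.115, 0],
  [0.03, 0.006, 0.14, 0],
  [0.065, 0.014, 0.15, 0],
  [0.1, 0.022, 0.15, 0],
])

```text
clock: 13.65
tcp_pos: [0.5613, 0.1976, 0.1541]
tool_rot: [1.548, 2.729, 0.005]
wrist_force: [-0.2, 0.0, -2.6]
finger_gap: 0.0529
finger_force: 42.6
```

>>> send_rows([
  [0.03, 0.006, 0, 0],
  [0.055, 0.012, 0, 0],
  [0.068, 0.014, 0, 0],
  [0.068, 0.014, 0, 0],
  [0.068, 0.014, 0, 0],
  [0.068, 0.014, 0, 0],
  [0.068, 0.014, 0, 0],
  [0.068, 0.014, 0, 0],
])

```text
clock: 14.45
tcp_pos: [0.6265, 0.2111, 0.1509]
tool_rot: [-1.55, -2.733, 0.0]
wrist_force: [0.3, 0.2, -1.4]
finger_gap: 0.0533
finger_force: 42.6
```

```bash
cat > jig.py <<'E'
from m import *
import sys
for i in range(2): pic,d,W,K,T=cam("wrist")
print(observe()["tcp_pos"].round(4),observe()["finger_gap"])
save(sys.argv[1],pic)
print("plate",rect(sel(W,(.628,.211),.075,.0045,.012)))
P=sel(W,(.628,.211),.015,.04,.095); print("stud",P[:,:2].mean(0).round(4) if len(P) else 0,len(P))
b=sel(W,(.628,.211),.04,.022,.031); print("boss",rect(b) if len(b) else 0)
# things held: points above z=tcp-.02 near the tool axis
t=observe()["tcp_pos"]; P=sel(W,t[:2],.045,t[2]-.03,t[2]+.02)
np.savez("/tmp/held",W=W,pic=pic)
print("held",rect(P),np.percentile(P[:,2],[5,50,95]).round(4))
E
python3 jig.py w6
```

```text
[0.6267 0.2111 0.151 ] 0.052945185435809554
plate (array([628.6, 211.9]), array([89.6, 89.6]), 59.1)
stud [0.6268 0.2153] 191
boss (array([627.1, 214.8]), array([39.2, 33. ]), 30.1)
held (array([621.6, 212.7]), array([58.8, 64.8]), 83.9) [0.1537 0.1566 0.1657]
```

View pics/w6.png

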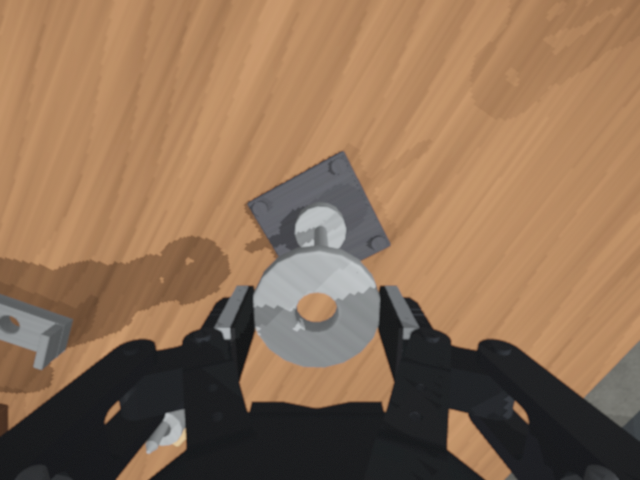

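The disc is held level at (317,308), hole visible, with the stud and boss just ahead at (320,230). Locating the disc's centre by its outline.

```bash
python3 - <<'E'
from m import *
W=np.load("/tmp/held.npz")["W"]; t=observe()["tcp_pos"]
Z=W[...,2]; m=(Z>.1535)&(Z<.163); m[:, :262]=0; m[:,372:]=0; m[:240]=0;m[368:]=0
P=W[m]; z=np.median(P[:,2]); print(z,len(P))
P=P[abs(P[:,2]-z)<.003]
# hole: unfilled centre -> contour of mask
mm=m.astype(np.uint8); c,h=cv2.findContours(mm,cv2.RETR_CCOMP,cv2.CHAIN_APPROX_NONE)
i=[k for k in range(len(c)) if h[0][k][3]>=0]; k=max(i,key=lambda k:len(c[k])); q=c[k][:,0]
R=W[q[:,1],q[:,0]]; R=R[abs(R[:,2]-z)<.003]
A=np.c_[2*R[:,:2],np.ones(len(R))]; s=np.linalg.lstsq(A,(R[:,:2]**2).sum(1),rcond=None)[0]
print("hole",s[:2],np.sqrt(s[2]+s[0]**2+s[1]**2),"tcp",t)
E
```

```text
0.15651760251744423 10046
hole [0.62608523 0.21069643] 0.009159394588787789 tcp [0.62672995 0.21107455 0.1509566 ]
```

>>> send_rows([
  [0.0025, 0.0015, -0.01, 0],
  [0.0025, 0.0015, -0.03, 0],
  [0.0025, 0.0015, -0.05, 0],
  [0.0025, 0.0015, -0.07, 0],
  [0.0025, 0.0015, -0.09, 0],
  [0.0025, 0.0015, -0.105, 0],
  [0.0025, 0.0015, -0.115, 0],
  [0.0025, 0.0015, -0.118, 0],
])

```text
clock: 15.35
tcp_pos: [0.6287, 0.2125, 0.0312]
tool_rot: [-1.549, -2.731, 0.002]
wrist_force: [-0.5, 0.4, -1.7]
finger_gap: 0.0531
finger_force: 42.6
```

>>> send_rows([
  [0, 0, -0.0005, 0],
  [0, 0, -0.001, 0],
  [0, 0, -0.0015, 0],
  [0, 0, -0.002, 0],
  [0, 0, -0.0025, 0],
  [0, 0, -0.0025, 0],
  [0, 0, -0.0025, 0],
  [0, 0, -0.0025, 0],
])

```text
clock: 16.15
tcp_pos: [0.6298, 0.2126, 0.0307]
tool_rot: [1.55, 2.732, 0.001]
wrist_force: [-0.0, -0.1, 0.4]
finger_gap: 0.0529
finger_force: 42.9
```

>>> send_rows([
  [0, 0, -0.0005, 0],
  [0, 0, -0.0005, 0],
  [0, 0, 0, 0],
  [0, 0, 0, 0],
  [0, 0, 0.005, 0],
  [0, 0, 0.03, 0],
  [0, 0, 0.06, 0],
  [0, 0, 0.1, 0],
], claw=-1)

```text
clock: 16.95
tcp_pos: [0.6282, 0.2124, 0.1298]
tool_rot: [-1.548, -2.73, 0.004]
wrist_force: [1.3, 0.5, 0.2]
finger_gap: 0.0855
finger_force: 0.0
```

```bash
python3 jig.py w7; python3 - <<'E'
from m import *
W=np.load("/tmp/held.npz")["W"]
P=sel(W,(.6285,.212),.06,.033,.045); print(rect(P),np.percentile(P[:,2],[5,50,95]))
E
```

```text
[0.6337 0.2134 0.1381] 0.08547497235109937
plate (array([628.7, 212.1]), array([89.7, 89.6]), 59.2)
stud [0.6276 0.2141] 496
boss (array([628.7, 224.8]), array([35.8, 36.8]), 46.6)
held (array([632.1, 214.9]), array([87.5, 22.3]), 30.7) [0.1513 0.155  0.1578]
(array([629. , 212.2]), array([54.9, 54.8]), 31.9) [0.03494345 0.03624988 0.03741932]
```

View pics/w7.png

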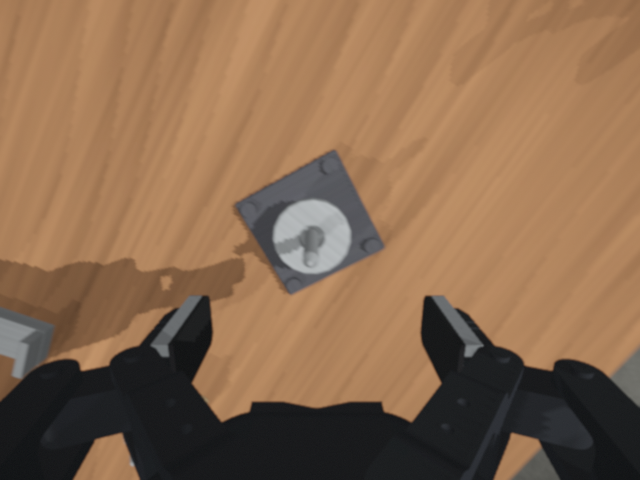

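Disc lies flat and centred on the boss at (312,237). Next the bracket.

>>> send_rows([
  [-0.02, -0.02, 0, 0.14],
  [-0.045, -0.05, 0, 0.28],
  [-0.075, -0.085, 0, 0.42],
  [-0.105, -0.12, 0, 0.56],
  [-0.135, -0.155, 0, 0.7],
  [-0.16, -0.185, 0, 0.84],
  [-0.18, -0.21, 0, 0.98],
  [-0.1915, -0.221, 0, 1.12],
])

```text
clock: 17.85
tcp_pos: [0.4365, -0.0098, 0.1301]
tool_rot: [0.144, -3.138, 0.0]
wrist_force: [0.3, -0.7, 0.4]
finger_gap: 0.0853
finger_force: 0.0
```

>>> send_rows([
  [0, 0, 0, 0.053],
  [0, 0, 0, 0.053],
  [0, 0, 0, 0.053],
  [0, 0, 0, 0.053],
  [0, 0, 0, 0.053],
  [0, 0, 0, 0.053],
  [0, 0, 0, 0.053],
  [0, 0, 0, 0.053],
])

```text
clock: 18.65
tcp_pos: [0.438, -0.0083, 0.1303]
tool_rot: [0.222, -3.134, -0.0]
wrist_force: [-0.7, -0.1, -0.6]
finger_gap: 0.0852
finger_force: 0.0
```

```bash
python3 - <<'E'
from m import *
for i in range(2): pic,d,W,K,T=cam("wrist")
s=observe();print(s["tcp_pos"].round(4),s["tool_rot"].round(3),np.degrees(np.arctan2(*Ro.from_rotvec(s["tool_rot"]).as_matrix()[[1,0],1])))
P=sel(W,(.437,-.009),.075,.007,.05);print("br",rect(P),np.median(P[:,2]))
u=P[P[:,2]>.02];print("up",u.mean(0))
f=P[P[:,2]<.014];print("flat",rect(f))
save("w8",pic)
E
```

```text
[ 0.438  -0.0084  0.1303] [ 0.222 -3.134 -0.   ] 98.09115714370466
br (array([431.9,  -9.2]), array([102.1,  36.1]), 8.2) 0.010445589702954144
up [ 0.4770458  -0.00257769  0.02693137]
flat (array([428.3,  -9.7]), array([95. , 36.1]), 8.2)
```

View pics/w8.png

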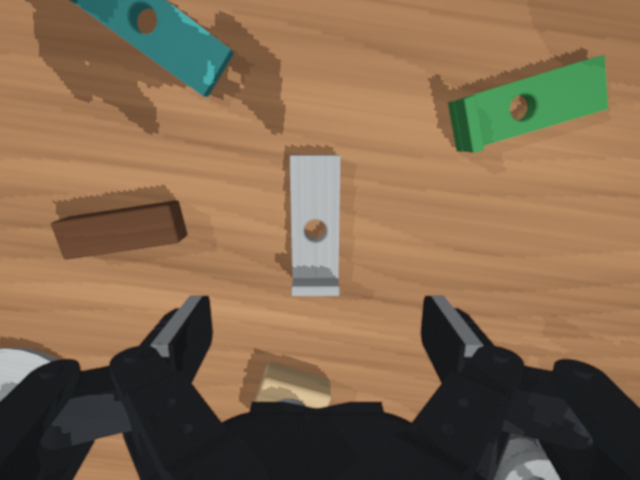

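The bracket (315,225) is aligned with the gripper and stands clear of the blank (118,228) and the look-alikes. Descend and grip.

>>> send_rows([
  [-0.001, 0, -0.03, 0],
  [-0.001, 0, -0.06, 0],
  [-0.001, 0, -0.09, 0],
  [-0.001, 0, -0.11, 0],
  [-0.001, 0, -0.12, 0],
  [-0.001, 0, -0.125, 0],
  [-0.001, 0, -0.1265, 0],
  [-0.001, 0, -0.1265, 0],
])

```text
clock: 19.55
tcp_pos: [0.4378, -0.0086, 0.0046]
tool_rot: [-0.222, 3.132, -0.001]
wrist_force: [-0.3, -0.1, 0.2]
finger_gap: 0.0856
finger_force: 0.0
```

>>> send_rows([
  [0, 0, 0, 0],
  [0, 0, 0, 0],
  [0, 0, 0, 0],
  [0, 0, 0, 0],
  [0, 0, 0, 0],
  [0, 0, 0, 0],
  [0, 0, 0, 0],
  [0, 0, 0, 0],
], claw=1, grip_force=60)

```text
clock: 20.35
tcp_pos: [0.4375, -0.0087, 0.0046]
tool_rot: [-0.222, 3.133, -0.001]
wrist_force: [-2.1, -1.0, 6.4]
finger_gap: 0.0337
finger_force: 60.2
```

>>> send_rows([
  [0, 0, 0.005, 0],
  [0, 0, 0.02, 0],
  [0, 0, 0.045, 0],
  [0, 0, 0.08, 0],
  [0, 0, 0.115, 0],
  [0, 0, 0.14, 0],
  [0, 0, 0.15, 0],
  [0, 0, 0.15, 0],
])

```text
clock: 21.15
tcp_pos: [0.4374, -0.0085, 0.1545]
tool_rot: [-0.222, 3.132, -0.001]
wrist_force: [-1.2, -0.0, -4.2]
finger_gap: 0.0337
finger_force: 60.8
```

>>> send_rows([
  [0.02, 0.02, 0, 0],
  [0.045, 0.05, 0, 0],
  [0.075, 0.085, 0, 0],
  [0.105, 0.12, 0, 0],
  [0.135, 0.155, 0, 0],
  [0.16, 0.185, 0, 0],
  [0.18, 0.21, 0, 0],
  [0.1915, 0.2205, 0, 0],
])

```text
clock: 21.95
tcp_pos: [0.6279, 0.2142, 0.1498]
tool_rot: [0.224, -3.129, -0.0]
wrist_force: [0.2, 0.1, -3.2]
finger_gap: 0.0338
finger_force: 60.9
```

```bash
python3 - <<'E'
from h import *
for i in range(5): read_camera("side")
E
python3 jig.py w9
```

```text
[0.6275 0.2112 0.1527] 0.03381417577736805
plate (array([628.5, 211.8]), array([89.8, 89.8]), 59.1)
stud 0 0
boss 0
held (array([625.5, 210.4]), array([59.1, 86.3]), 83.0) [0.1565 0.1578 0.167 ]
```

View pics/w9.png

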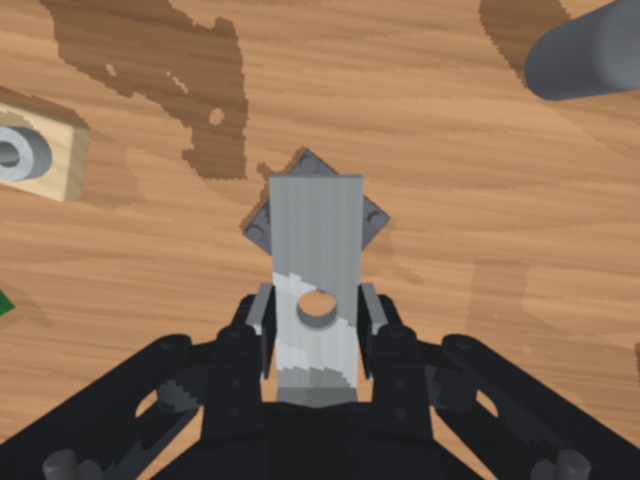

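Bracket held level; hole at (317,307), jig beneath at (315,215).

```bash
cat > hole.py <<'E'
from m import *
import sys
x0,x1,y0,y1,lo,hi=map(float,sys.argv[1:])
W=np.load("/tmp/held.npz")["W"]; t=observe()["tcp_pos"]
Z=W[...,2]; m=(Z>t[2]+lo)&(Z<t[2]+hi); M=np.zeros_like(m); M[int(y0):int(y1),int(x0):int(x1)]=1; m&=M
P=W[m]; A=np.c_[P[:,:2]-t[:2],np.ones(len(P))]
print("plane",np.linalg.lstsq(A,P[:,2],rcond=None)[0].round(4))
z=np.median(P[:,2])
c,h=cv2.findContours(m.astype(np.uint8),cv2.RETR_CCOMP,cv2.CHAIN_APPROX_NONE)
k=max([k for k in range(len(c)) if h[0][k][3]>=0],key=lambda k:len(c[k])); q=c[k][:,0]
R=W[q[:,1],q[:,0]]; R=R[abs(R[:,2]-z)<.003]
s=np.linalg.lstsq(np.c_[2*R[:,:2],np.ones(len(R))],(R[:,:2]**2).sum(1),rcond=None)[0]
print("hole",s[:2].round(4),np.sqrt(s[2]+s[0]**2+s[1]**2).round(4),"tcp",t.round(4))
E
python3 hole.py 282 352 180 370 0.001 0.012
```

```text
plane [-0.0063  0.0003  0.1576]
hole [0.6262 0.2122] 0.009 tcp [0.6275 0.2112 0.1527]
```

>>> send_rows([
  [0.0025, 0, -0.01, 0],
  [0.0025, 0, -0.025, 0],
  [0.0025, 0, -0.045, 0],
  [0.0025, 0, -0.065, 0],
  [0.0025, 0, -0.085, 0],
  [0.0025, 0, -0.098, 0],
  [0.0025, 0, -0.105, 0],
  [0.0025, 0, -0.107, 0],
])

```text
clock: 23.1
tcp_pos: [0.6304, 0.2119, 0.0456]
tool_rot: [0.221, -3.132, 0.0]
wrist_force: [0.1, 0.1, -4.0]
finger_gap: 0.034
finger_force: 60.9
```

>>> send_rows([
  [0, 0, -0.0005, 0],
  [0, 0, -0.001, 0],
  [0, 0, -0.0015, 0],
  [0, 0, -0.002, 0],
  [0, 0, -0.0025, 0],
  [0, 0, -0.003, 0],
  [0, 0, -0.003, 0],
  [0, 0, -0.003, 0],
])

```text
clock: 23.9
tcp_pos: [0.631, 0.2121, 0.0438]
tool_rot: [0.222, -3.134, 0.0]
wrist_force: [-0.2, -0.6, -3.8]
finger_gap: 0.0337
finger_force: 60.9
```

>>> send_rows([
  [0, 0, -0.0005, 0],
  [-0.001, 0, -0.001, 0],
  [-0.001, 0, -0.0013, 0],
  [-0.001, 0, -0.0016, 0],
  [-0.001, 0, -0.002, 0],
  [-0.001, 0, -0.002, 0],
  [-0.001, 0, -0.002, 0],
  [-0.001, 0, -0.002, 0],
])

```text
clock: 24.7
tcp_pos: [0.63, 0.2121, 0.0427]
tool_rot: [0.222, -3.133, 0.0]
wrist_force: [-5.1, -1.1, 5.1]
finger_gap: 0.034
finger_force: 61.9
```

Contact. Release and rise.

>>> send_rows([
  [0, 0, 0, 0],
  [0, 0, 0, 0],
  [0, 0, 0, 0],
  [0, 0, 0, 0],
  [0, 0, 0.005, 0],
  [0, 0, 0.03, 0],
  [0, 0, 0.06, 0],
  [0, 0, 0.1, 0],
], claw=-1)

```text
clock: 25.5
tcp_pos: [0.6288, 0.2119, 0.1413]
tool_rot: [0.221, -3.13, 0.0]
wrist_force: [0.3, 0.0, -0.5]
finger_gap: 0.0853
finger_force: 0.0
```

```bash
python3 - <<'E'
from h import *
for i in range(3): read_camera("side")
E
python3 jig.py w10; python3 - <<'E'
from m import *
W=np.load("/tmp/held.npz")["W"]
P=sel(W,(.6285,.212),.075,.043,.056); print(rect(P),np.percentile(P[:,2],[5,50,95]))
P=P[np.hypot(P[:,0]-.6285,P[:,1]-.212)>.012]
print(np.linalg.lstsq(np.c_[P[:,:2]-[.628,.212],np.ones(len(P))],P[:,2],rcond=None)[0].round(4))
E
```

```text
[0.6298 0.2121 0.1417] 0.0854676243823538
plate (array([628.6, 211.8]), array([89.8, 89.9]), 59.0)
stud [0.6259 0.2104] 1308
boss (array([623.2, 211.2]), array([26.7, 44.9]), 5.7)
held (array([629. , 212.3]), array([22.9, 87.9]), 9.0) [0.1557 0.1587 0.1614]
(array([621.1, 211.9]), array([95. , 36.1]), 8.2) [0.0471994  0.04833919 0.04976046]
[0.0085 0.0005 0.0486]
```

View pics/w10.png

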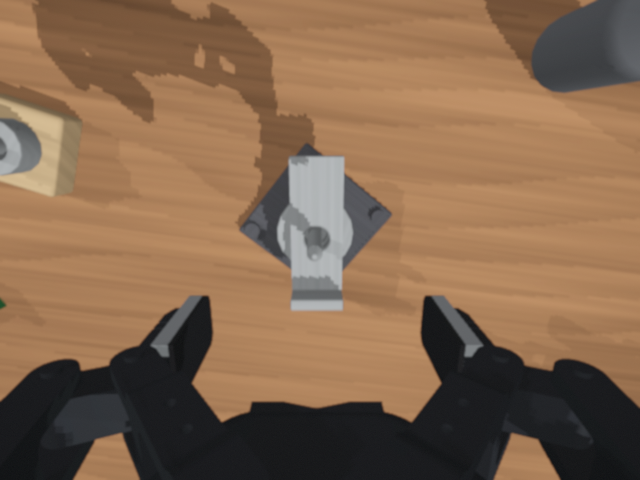

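Bracket lies flat over the stud on the disc (hole at (316,240)). Next the spacer.

>>> send_rows([
  [-0.003, -0.02, 0, 0],
  [-0.008, -0.055, 0, 0],
  [-0.013, -0.095, 0, 0],
  [-0.019, -0.135, 0, 0],
  [-0.025, -0.175, 0, 0],
  [-0.029, -0.205, 0, 0],
  [-0.031, -0.221, 0, 0],
  [-0.031, -0.221, 0, 0],
])

```text
clock: 26.55
tcp_pos: [0.5981, -0.0108, 0.1407]
tool_rot: [0.216, -3.132, -0.001]
wrist_force: [0.3, 0.5, -0.0]
finger_gap: 0.0856
finger_force: 0.0
```

```bash
python3 - <<'E'
from m import *
for i in range(4): pic,d,W,K,T=cam("wrist")
s=observe();print(s["tcp_pos"].round(4))
P=sel(W,(.599,-.009),.03,.038,.049);print("spacer",rect(P),cv2.minEnclosingCircle((P[:,:2]*1000).astype(np.float32)))
P=sel(W,(.599,-.009),.012,.052,.07);print(P.mean(0))
E
```

```text
[ 0.5989 -0.0076  0.1415]
spacer (array([597.9,  -8.2]), array([37.1, 37.2]), 53.0) ((598.069091796875, -8.189014434814453), 18.93621253967285)
[ 0.59719949 -0.00933718  0.06046524]
```

>>> send_rows([
  [-0.001, -0.0005, -0.03, 0],
  [-0.001, -0.0005, -0.06, 0],
  [-0.001, -0.0005, -0.08, 0],
  [-0.001, -0.0005, -0.095, 0],
  [-0.001, -0.0005, -0.104, 0],
  [-0.001, -0.0005, -0.108, 0],
  [-0.001, -0.0005, -0.109, 0],
  [-0.001, -0.0005, -0.109, 0],
])

```text
clock: 27.55
tcp_pos: [0.5987, -0.0095, 0.0337]
tool_rot: [-0.222, 3.132, -0.001]
wrist_force: [0.5, 0.7, 0.2]
finger_gap: 0.0852
finger_force: 0.0
```

>>> send_rows([
  [0, 0, 0, 0],
  [0, 0, 0, 0],
  [0, 0, 0, 0],
  [0, 0, 0, 0],
  [0, 0, 0, 0],
  [0, 0, 0, 0],
  [0, 0, 0, 0],
  [0, 0, 0, 0],
], claw=1, grip_force=40)

```text
clock: 28.35
tcp_pos: [0.5985, -0.0095, 0.0335]
tool_rot: [-0.221, 3.133, -0.0]
wrist_force: [-1.0, 0.4, 6.5]
finger_gap: 0.0349
finger_force: 40.5
```

>>> send_rows([
  [0, 0, 0.005, 0],
  [0, 0, 0.02, 0],
  [0, 0, 0.045, 0],
  [0, 0, 0.07, 0],
  [0, 0, 0.095, 0],
  [0, 0, 0.115, 0],
  [0, 0, 0.125, 0],
  [0, 0, 0.125, 0],
])

```text
clock: 29.15
tcp_pos: [0.5989, -0.0096, 0.1598]
tool_rot: [-0.221, 3.13, -0.001]
wrist_force: [0.1, -0.1, -0.4]
finger_gap: 0.0352
finger_force: 40.1
```

>>> send_rows([
  [0.003, 0.02, 0, 0],
  [0.008, 0.055, 0, 0],
  [0.013, 0.095, 0, 0],
  [0.019, 0.135, 0, 0],
  [0.025, 0.175, 0, 0],
  [0.029, 0.205, 0, 0],
  [0.031, 0.22, 0, 0],
  [0.031, 0.22, 0, 0],
])

```text
clock: 29.95
tcp_pos: [0.6282, 0.2118, 0.1564]
tool_rot: [0.225, -3.131, 0.0]
wrist_force: [-0.1, -0.7, -1.2]
finger_gap: 0.0348
finger_force: 40.1
```

```bash
python3 - <<'E'
from h import *
for i in range(3): read_camera("side")
E
python3 jig.py w11;python3 - <<'E'
from m import *
W=np.load("/tmp/held.npz")["W"];t=observe()["tcp_pos"]
Z=W[...,2]
m=(Z>t[2]+.0095)&(Z<t[2]+.014); m[:,:285]=0;m[:,350:]=0;m[:240]=0;m[390:]=0
P=W[m];print(len(P),P.mean(0).round(4),rect(P))
E
```

```text
[0.629  0.209  0.1576] 0.035575408412204516
plate (array([628.5, 211.8]), array([89.7, 89.8]), 59.1)
stud [0.6259 0.2102] 1165
boss (array([623.1, 210.4]), array([26.8, 48.8]), 3.7)
held (array([622.7, 211. ]), array([44.7, 49.7]), 45.8) [0.153  0.1669 0.1742]
1605 [0.628  0.2101 0.1676] (array([628.4, 210.2]), array([36.8, 27. ]), 8.5)
```

View pics/w11.png

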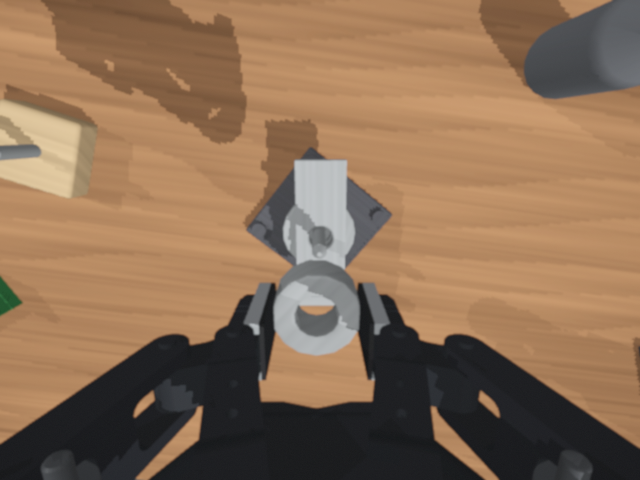

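Spacer held at (317,310) with the stack ahead of it; reading the settled pose.

```bash
python3 jig.py w12; python3 hole.py 272 362 255 360 0.006 0.015
```

```text
[0.6291 0.2094 0.1579] 0.03512296239715047
plate (array([628.5, 211.9]), array([89.9, 89.6]), 59.3)
stud [0.6259 0.2102] 1159
boss (array([624.7, 210.1]), array([47.7, 24.6]), 88.0)
held (array([623.6, 207.7]), array([50.1, 44.1]), 61.0) [0.1534 0.1672 0.1745]
plane [ 0.009  -0.0008  0.1673]
hole [0.6288 0.2102] 0.0091 tcp [0.6291 0.2094 0.1579]
```

>>> send_rows([
  [0, 0.002, -0.01, 0],
  [0, 0.002, -0.025, 0],
  [0, 0.002, -0.045, 0],
  [0, 0.002, -0.065, 0],
  [0, 0.002, -0.08, 0],
  [0, 0.002, -0.09, 0],
  [0, 0.002, -0.095, 0],
  [0, 0.002, -0.096, 0],
])

```text
clock: 31.1
tcp_pos: [0.6288, 0.2126, 0.0612]
tool_rot: [0.222, -3.133, 0.0]
wrist_force: [0.3, -0.2, -1.1]
finger_gap: 0.0353
finger_force: 40.1
```

>>> send_rows([
  [0, 0, -0.0005, 0],
  [0, 0, -0.001, 0],
  [0, 0, -0.0015, 0],
  [0, 0, -0.002, 0],
  [0, 0, -0.0025, 0],
  [0, 0, -0.003, 0],
  [0, 0, -0.0035, 0],
  [0, 0, -0.0035, 0],
])

```text
clock: 31.9
tcp_pos: [0.629, 0.2126, 0.0585]
tool_rot: [0.222, -3.134, 0.0]
wrist_force: [-0.6, -1.1, 0.8]
finger_gap: 0.0353
finger_force: 40.3
```

Light contact. Release and rise, then head for the dish with a turn back to the nut's angle.

>>> send_rows([
  [0, 0, -0.0005, 0],
  [0, 0, -0.0005, 0],
  [0, 0, 0, 0],
  [0, 0, 0, 0],
  [0, 0, 0.005, 0],
  [0, 0, 0.03, 0],
  [0, 0, 0.055, 0],
  [0, 0, 0.08, 0],
], claw=-1)

```text
clock: 32.7
tcp_pos: [0.629, 0.2126, 0.1395]
tool_rot: [-0.222, 3.134, 0.0]
wrist_force: [1.2, 0.3, -0.4]
finger_gap: 0.0856
finger_force: 0.0
```

```bash
python3 - <<'E'
from h import *
for i in range(3): read_camera("side")
E
python3 jig.py w13; python3 - <<'E'
from m import *
W=np.load("/tmp/held.npz")["W"]
P=sel(W,(.6285,.212),.023,.064,.0715); print(rect(P),np.percentile(P[:,2],[5,50,95]),len(P))
P=P[np.hypot(P[:,0]-.6285,P[:,1]-.212)>.01]
print(np.linalg.lstsq(np.c_[P[:,:2]-[.628,.212],np.ones(len(P))],P[:,2],rcond=None)[0].round(4))
E
```

```text
[0.6284 0.2125 0.1375] 0.08524296238743966
plate (array([628.5, 211.8]), array([89.8, 89.8]), 59.1)
stud [0.6276 0.2107] 1652
boss (array([623.2, 211.1]), array([26.7, 50. ]), 4.7)
held (array([627.6, 212.7]), array([22.3, 87.9]), 8.2) [0.1509 0.1543 0.1572]
(array([629. , 213.6]), array([37. , 37.1]), 75.1) [0.06631005 0.06811823 0.06930078] 2092
[0.0115 0.0018 0.068 ]
```

>>> send_rows([
  [0, -0.02, 0.01, -0.14],
  [0, -0.06, 0.01, -0.28],
  [0, -0.1, 0.01, -0.42],
  [0, -0.14, 0.01, -0.56],
  [0, -0.18, 0.01, -0.7],
  [0, -0.22, 0.01, -0.84],
  [0, -0.26, 0.01, -0.98],
  [0, -0.3, 0.01, -1.12],
])

```text
clock: 33.75
tcp_pos: [0.6277, -0.0887, 0.1462]
tool_rot: [-1.483, -2.766, 0.001]
wrist_force: [0.5, 0.2, 0.9]
finger_gap: 0.0853
finger_force: 0.0
```

>>> send_rows([
  [0.003, -0.04, 0, -0.05],
  [0.005, -0.08, 0, -0.05],
  [0.007, -0.12, 0, -0.05],
  [0.0085, -0.15, 0, -0.05],
  [0.0085, -0.161, 0, -0.05],
  [0.0085, -0.161, 0, -0.05],
  [0.0085, -0.161, 0, -0.05],
  [0.0085, -0.161, 0, -0.05],
])

```text
clock: 34.55
tcp_pos: [0.6374, -0.2466, 0.1478]
tool_rot: [-1.543, -2.735, -0.0]
wrist_force: [-0.3, -0.5, -0.2]
finger_gap: 0.0856
finger_force: 0.0
```

```bash
python3 - <<'E'
from m import *
for i in range(3): pic,d,W,K,T=cam("wrist")
s=observe();print(s["tcp_pos"].round(4),np.degrees(np.arctan2(*Ro.from_rotvec(s["tool_rot"]).as_matrix()[[1,0],1])))
c=(.637,-.248)
P=sel(W,c,.04,.010,.04);print("nut",rect(P))
h=sel(W,c,.04,.010,.0175);print("hub",rect(h))
t=P[P[:,2]>.0195];t=t[np.hypot(t[:,0]-P[:,0].mean(),t[:,1]-P[:,1].mean())>.013];print("tips",rect(t),np.degrees(np.arctan2(*np.linalg.svd(t[:,:2]-t[:,:2].mean(0))[2][0][::-1])).round(1))
save("w14",pic)
E
```

```text
[ 0.6376 -0.2472  0.1483] 31.135207327865018
nut (array([ 636.5, -248.8]), array([27.2, 53.7]), 54.8)
hub (array([ 636.5, -248.8]), array([27.2, 53.7]), 54.8)
tips (array([ 636.8, -249. ]), array([ 4.8, 53.9]), 31.1) -58.9
```

>>> send_rows([
  [-0.001, -0.0015, -0.03, 0],
  [-0.001, -0.0015, -0.065, 0],
  [-0.001, -0.0015, -0.095, 0],
  [-0.001, -0.0015, -0.118, 0],
  [-0.001, -0.0015, -0.132, 0],
  [-0.001, -0.0015, -0.138, 0],
  [-0.001, -0.0015, -0.141, 0],
  [-0.001, -0.0015, -0.141, 0],
], claw=-0.2)

```text
clock: 35.5
tcp_pos: [0.6372, -0.2502, 0.0082]
tool_rot: [1.545, 2.734, -0.0]
wrist_force: [0.0, 0.3, 0.0]
finger_gap: 0.0511
finger_force: 0.0
```

>>> send_rows([
  [0, 0, 0, 0],
  [0, 0, 0, 0],
  [0, 0, 0, 0],
  [0, 0, 0, 0],
  [0, 0, 0, 0],
  [0, 0, 0, 0],
  [0, 0, 0, 0],
  [0, 0, 0, 0],
], claw=1, grip_force=30)

```text
clock: 36.3
tcp_pos: [0.6374, -0.2504, 0.0088]
tool_rot: [1.545, 2.733, -0.0]
wrist_force: [-0.7, -0.1, 5.4]
finger_gap: 0.0255
finger_force: 30.1
```

>>> send_rows([
  [0, 0, 0.005, 0],
  [0, 0, 0.02, 0],
  [0, 0, 0.045, 0],
  [0, 0, 0.08, 0],
  [0, 0, 0.115, 0],
  [0, 0, 0.145, 0],
  [0, 0, 0.16, 0],
  [0, 0, 0.16, 0],
])

```text
clock: 37.1
tcp_pos: [0.6378, -0.2507, 0.1707]
tool_rot: [1.543, 2.73, -0.0]
wrist_force: [-0.5, 0.3, -0.4]
finger_gap: 0.0259
finger_force: 29.6
```

>>> send_rows([
  [0, 0.03, 0, 0],
  [0, 0.07, 0, 0],
  [-0.002, 0.11, 0, 0],
  [-0.003, 0.15, 0, 0],
  [-0.004, 0.19, 0, 0],
  [-0.005, 0.23, 0, 0],
  [-0.006, 0.27, 0, 0],
  [-0.007, 0.31, 0, 0],
])

```text
clock: 37.9
tcp_pos: [0.6278, 0.0618, 0.1647]
tool_rot: [-1.544, -2.732, 0.003]
wrist_force: [0.4, 0.9, -1.7]
finger_gap: 0.0253
finger_force: 29.6
```

>>> send_rows([
  [0, 0.04, 0, 0],
  [0, 0.08, 0, 0],
  [-0.001, 0.115, 0, 0],
  [-0.001, 0.14, 0, 0],
  [-0.002, 0.151, 0, 0],
  [-0.002, 0.151, 0, 0],
  [-0.002, 0.151, 0, 0],
  [-0.002, 0.151, 0, 0],
])

```text
clock: 38.7
tcp_pos: [0.6275, 0.2096, 0.1669]
tool_rot: [-1.548, -2.733, 0.001]
wrist_force: [-0.0, -0.7, -0.5]
finger_gap: 0.0258
finger_force: 29.6
```

```bash
python3 - <<'E'
from h import *
for i in range(2): read_camera("side")
E
python3 jig.py w15; python3 hole.py 290 345 270 360 0.000 0.012; python3 - <<'E'
from m import *
W=np.load("/tmp/held.npz")["W"];t=observe()["tcp_pos"]
P=sel(W,t[:2],.04,t[2]+.004,t[2]+.03); r=Ro.from_euler('z',-31,degrees=True).apply(P-t)
r=r[abs(r[:,0])<.0035]; print("wing ends, across & along",r[:,:2].mean(0),np.percentile(r[:,1],[1,99]))
E
```

```text
[0.6277 0.2102 0.1674] 0.02567724461213384
plate (array([628.8, 211.8]), array([89.6, 89.7]), 59.2)
stud [0.6272 0.2125] 1035
boss (array([629.3, 224.7]), array([31.8, 35.8]), 40.8)
held (array([623.6, 213.2]), array([42.5, 42.4]), 79.1) [0.1655 0.1752 0.1851]
plane [ 0.0113 -0.0199  0.1742]
hole [0.6262 0.2114] 0.0087 tcp [0.6277 0.2102 0.1674]
wing ends, across & along [-0.0004234   0.00459339] [-0.02247927  0.03028783]
```

View pics/w15.png

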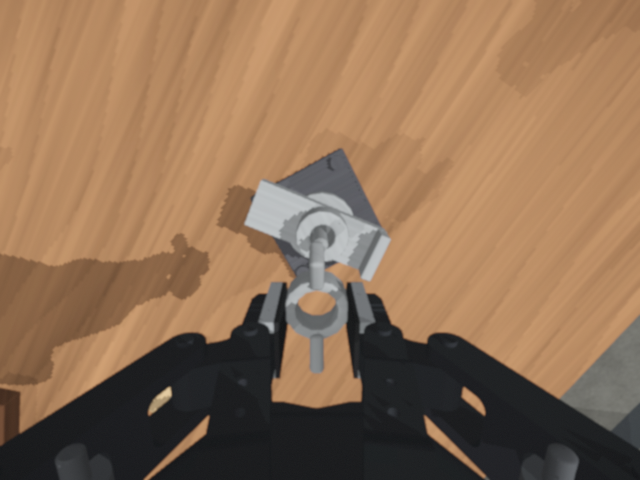

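Nut held upright at (317,305); stack ahead at (322,232). Lower onto the stud.

>>> send_rows([
  [0.0025, 0.0005, -0.01, 0],
  [0.0025, 0.0005, -0.025, 0],
  [0.0025, 0.0005, -0.042, 0],
  [0.0025, 0.0005, -0.058, 0],
  [0.0025, 0.0005, -0.068, 0],
  [0.0025, 0.0005, -0.074, 0],
  [0.0025, 0.0005, -0.078, 0],
  [0.0025, 0.0005, -0.08, 0],
])

```text
clock: 39.7
tcp_pos: [0.6302, 0.2117, 0.0872]
tool_rot: [1.545, 2.735, 0.0]
wrist_force: [0.5, 0.5, -0.3]
finger_gap: 0.0256
finger_force: 29.6
```

>>> send_rows([
  [0, 0, -0.002, 0],
  [0, 0, -0.004, 0],
  [0, 0, -0.006, 0],
  [0, 0, -0.008, 0],
  [0, 0, -0.0095, 0],
  [0, 0, -0.0105, 0],
  [0, 0, -0.011, 0],
  [0, 0, -0.011, 0],
])

```text
clock: 40.5
tcp_pos: [0.63, 0.2116, 0.0762]
tool_rot: [-1.546, -2.735, 0.0]
wrist_force: [-0.3, -0.5, -1.1]
finger_gap: 0.0257
finger_force: 29.6
```

>>> send_rows([
  [0, 0, -0.0005, 0],
  [0, 0, -0.001, 0],
  [0, 0, -0.0015, 0],
  [0, 0, -0.0018, 0],
  [0, 0, -0.002, 0],
  [0, 0, -0.002, 0],
  [0, 0, -0.002, 0],
  [0, 0, -0.002, 0],
])

```text
clock: 41.3
tcp_pos: [0.6301, 0.2116, 0.0748]
tool_rot: [1.546, 2.735, 0.0]
wrist_force: [-2.7, -1.6, 4.7]
finger_gap: 0.0257
finger_force: 30.2
```

Contact at the expected height. Release and rise.

>>> send_rows([
  [0, 0, 0, 0],
  [0, 0, 0, 0],
  [0, 0, 0, 0],
  [0, 0, 0, 0],
  [0, 0, 0.002, 0],
  [0, 0, 0.02, 0],
  [0, 0, 0.05, 0],
  [0, 0, 0.08, 0],
], claw=-0.2)

```text
clock: 42.1
tcp_pos: [0.63, 0.2116, 0.1563]
tool_rot: [1.546, 2.735, 0.0]
wrist_force: [0.2, -0.0, 0.1]
finger_gap: 0.0509
finger_force: 0.0
```

>>> send_rows([
  [0, 0, 0.02, 0],
  [0, 0, 0.04, 0],
  [0, -0.02, 0.05, 0],
  [0, -0.05, 0.05, 0],
  [0, -0.06, 0.05, 0],
  [0, -0.06, 0.05, 0],
  [0, -0.06, 0.05, 0],
  [0, -0.06, 0.05, 0],
])

```text
clock: 42.9
tcp_pos: [0.6298, 0.1525, 0.2042]
tool_rot: [-1.544, -2.735, -0.0]
wrist_force: [0.1, -0.7, -0.1]
finger_gap: 0.0514
finger_force: 0.0
```

```bash
python3 - <<'E'
from m import *
print(observe()["tcp_pos"],observe()["wrist_force"])
for n in ["wrist","scene","side"]:
    pic,d,W,K,T=cam(n); save("f"+n,pic)
    P=sel(W,(.6287,.212),.04,.076,.1); print(n,rect(P),P[:,2].max(),np.percentile(sel(W,(.6287,.212),.035,.06,.1)[:,2],[50,95]))
import cv2
a=cv2.imread("pics/fscene.png")[180:290,390:500];b=cv2.imread("pics/fside.png")[130:230,265:375]; w=cv2.imread("pics/fwrist.png")
cv2.imwrite("pics/fin.png",cv2.hconcat([cv2.resize(x,(260,400) if x is w else (265,400)) for x in [a,b]]+[cv2.resize(w[40:360,150:420],(265,400))]))
E
```

```text
[0.62980087 0.15251128 0.20421559] [ 0.12526748 -0.69446161 -0.06267799]
wrist (array([628.9, 212.4]), array([27.4, 54.3]), 55.2) 0.09156152245469001 [0.08155261 0.08879736]
scene (array([630.1, 209. ]), array([27.5, 53.3]), 54.3) 0.0934669999701982 [0.07758724 0.09072862]
side (array([629.5, 212. ]), array([28.4, 51.2]), 4.0) 0.0951202187608321 [0.08087952 0.09037919]
```

View pics/fin.png

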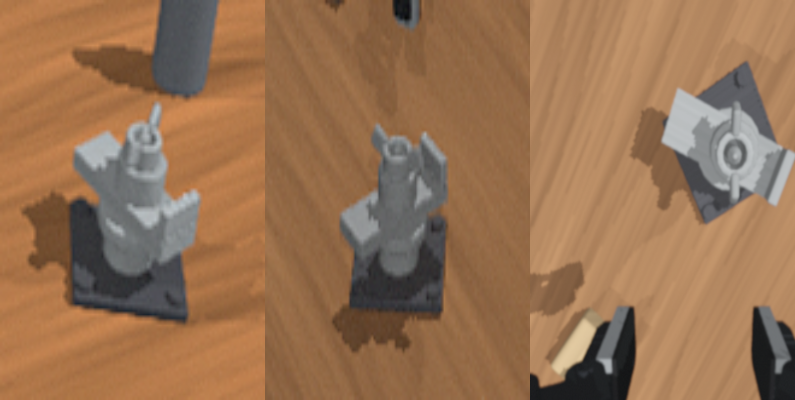

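All four parts are stacked flat on the stud in the right order, and the gripper is clear.

```bash
python3 -c "
from station import *
print(finish_job())"
```

```text
the job is handed in; nothing more can be done
None
```

The job is handed in at about 43 s of the 128 s allowed: the wing nut went into the dish first, then the disc, bracket, spacer and wing nut were stacked on the jig's stud in that order, and the last pictures show them lying flat with the gripper clear.

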